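# Build up the spacer stack on the wheel arbor

### The arm

A 7-joint arm with a two-finger parallel gripper is mounted at the origin on a cart in front of the work surface, level with it; the furniture and walls round the work are solid. World frame = base frame: x ahead of the robot, y to its left, z up, the work surface at z = 0. Lengths are in m, angles in rad, forces in N, time in s.
With the tool pointing down it reaches from about 0.4 to 0.75 m from the base axis. Payload 19.5 kg.
Tool frame: the origin (TCP) lies on the centre line of the jaws, within the pads' length; the fingertips stand 11 mm ahead of it and the grasp point (between the pads) lies 8 mm behind it; z points along the fingers, y is the line along which they close (so a half turn about z gives the same grasp; the last joint's range is limited). The gripper opens to 85 mm and grips with 20 to 120 N. Pads are 22 mm wide; open, the fingers measure 114 mm over their backs; the gripper's body (76 mm by 85 mm) begins 54 mm behind the grasp point. The pads swing forward as they close: fully open they stand 13 mm farther back than shut.
Start: joints at [-1.268, 0.707, -0.028, 1.485, 0.022, 0.951, -0.075], TCP at [0.194, 0.541, 0.242] pointing down, gripper open.
Joint ranges: [-2.71, 2.71], [-0.32, 2.16], [-1.57, 1.52], [0, 2.45], [-1.46, 4.6], [0, 2.02], [-2.83, 2.83]. Speed limits (rad/s): [1.89, 1.89, 2.57, 2.57, 3.01, 3.01, 3.01].

### API

Orientations are given as a rotation vector (axis times angle).
In Python, from workcell import * gives the robot as it stands.
- The arm moves only by the tool apply_moves, never from a script. Its arguments are lists of equal length, an entry for each row: "xyz": the shift along the world's x, y, z in mm, a list of three; "dr": the turn, a rotation vector about the world's x, y, z in rad, a list of three; "jaw": the opening, from -1 (shut) to 1 (fully open). In form: {"xyz": [[x, y, z], ...], "dr": [[rx, ry, rz], ...], "jaw": [jaw, ...]}. A call has 1 to 20 rows; each row shifts and turns the commanded pose from where the row before left it; what a row does not reach is not made up. A row lasts 1/12 s, in which the tool goes at most 41.7 mm and 7.16 degrees, less where a joint would pass 70% of its speed; a pose out of reach is approached as far as the arm can. A call with a gripper value outside its range is refused whole. The fingers move at their own pace and stop on an object; the grip force is fixed at half the most. Time passes only in rows, so rows that do not move let the fingers close. It gives the time, the measured TCP pose, the force, the opening and the grip force at its end, in the units of the state.
- state(): the state, without advancing time (a new reading comes with each control period).
- capture(name): name is "scene" or "top" or "wrist"; returns the picture (384x512x3 uint8, red, green, blue); there is no depth.
- calibration(name): a dict with "fx", "fy", "cx", "cy" (pixels), "extrinsics" (4x4, takes a point from camera to world coordinates). Camera axes: x right, y up, looking along -z (the intrinsics and any distortion apply to the point x, -y, -z); pixel columns grow to the right and rows downward; lengths in m; the calibration is good to about 2 mm. A picture is of the moment at which its call begins: read the wrist's pose just before it. calibration takes no time and is no camera call; for the wrist camera it gives the pose at the moment of the call.
- finish_job(): hands the job in; it is judged then, once.
The state is a dict: "t": time; "joint_positions": joint angles; "dq": joint speeds; "tau": joint torques, N m; "tool_pos": TCP position; "tcp_rot": TCP orientation; "contact_force": force on the tool from outside, world axes, zero at the start; "torque": the same for the moment, N m; "finger_gap": finger opening in m; "grip_force": force on a finger pad.
Only numpy, scipy, OpenCV 4.12 (cv2) and the standard library are available. Lean on these libraries where they do the work, as an engineer would, in place of code of your own. Each camera call takes 0.05 s, during which the arm holds its last target. There are 200 camera calls.

### The job

Thread the three steel spacer rings onto the upright wheel arbor in order of size: the largest first, down against the arbor's stop ring, then the middle one on it, and the smallest last. Push each one past the spring leaves below the nose until it is fully home, and before letting go press it down there for about half a second with a firm push of about 12 N; never load the arbor with more than 20 N, push and side load together. Leave the tweezers, the lighter and the oil stone where they are, and let go of everything at the end.

Things in the scene. Friction and masses are not known exactly. Their poses are not given: they have to be found in the camera images.
- arbor: fixed: round grey foot 72 mm across, 8 mm high; from it an upright steel rod, 18 mm diameter, nose at 70 mm (2 mm chamfer). Low on it is clamped a dark stop ring, 34 mm across, with a sprung steel pad on top (29 mm across): the pad's top, the seat, is 14 to 21 mm above the bench, each time different, not measured, to be felt. From 4 N on the pad yields 1 mm per 14 N. Origin: foot's underside, z up
- nose (a point): centre of the top of the rod, 70 mm above the bench. Below it three sprung leaves, evenly spaced, bulge up to 2.7 mm from the rod, from 56 to 66 mm above the bench (widest at 61): a ring pushed down past them meets some 3 to 12 N of drag, which is not yet the seat and ends when the ring's top is below about 58 mm. Under them rings slide freely; the full stack, 36 mm high, ends under them
- large_spacer: plain steel spacer ring: outside diameter 54 mm, bore 21 mm (all three alike), 14 mm thick, about 160 g; lies flat on the bench with its z axis (ring axis) up. Origin: on the axis, in the plane of its underside. It is the same either way up, so only 'flat' matters. Goes on first: its underside home on the stop ring
- middle_spacer: plain steel spacer ring: outside diameter 44 mm, bore 21 mm (all three alike), 12 mm thick, about 90 g; lies flat on the bench with its z axis (ring axis) up. Origin: on the axis, in the plane of its underside. It is the same either way up, so only 'flat' matters. Goes on second: its underside home on the largest
- small_spacer: plain steel spacer ring: outside diameter 34 mm, bore 21 mm (all three alike), 10 mm thick, about 40 g; lies flat on the bench with its z axis (ring axis) up. Origin: on the axis, in the plane of its underside. It is the same either way up, so only 'flat' matters. Goes on last: its underside home on the middle one
- tweezers: bystander: steel tweezers, 127 mm long, 7 mm high, lying on the bench; not to be moved. Origin at the centre of the underside
- lighter: bystander: red lighter, 77 x 16 x 23 mm, lying on the bench; not to be moved. Origin at the centre of the underside
- oil_stone: bystander: small grey oil stone, 46 x 28 x 14 mm, lying on the bench; not to be moved. Origin at the centre of the underside
Things that resemble listed ones, but are neither listed nor needed, are in the scene too. What is shaped like the small_spacer but orange or purple is not meant.

How it is judged:
On the way, in this order (a step that is already met when the one before it is completed fails the run):
1. the largest spacer is home on the stop ring and pressed there with more than 7 N for 0.3 s (z of large_spacer in the frame of arbor between 0.01 and 0.0225 m and horizontal distance between large_spacer and arbor below 0.004 m and angle between large_spacer's own z axis and vertical below 0.08 rad and contact force between large_spacer and arbor above 7 N), for 0.3 s.
2. the middle spacer is home on the largest and pressed there with more than 7 N for 0.3 s (z of middle_spacer in the frame of large_spacer between 0.0125 and 0.0155 m and horizontal distance between middle_spacer and arbor below 0.004 m and angle between middle_spacer's own z axis and vertical below 0.08 rad and contact force between middle_spacer and large_spacer above 7 N), for 0.3 s.
3. the smallest spacer is home on the middle one and pressed there with more than 7 N for 0.3 s (z of small_spacer in the frame of middle_spacer between 0.0105 and 0.0135 m and horizontal distance between small_spacer and arbor below 0.004 m and angle between small_spacer's own z axis and vertical below 0.08 rad and contact force between small_spacer and middle_spacer above 7 N), for 0.3 s.
At the end, for the whole second after the job is handed in: largest spacer on the stop ring, the middle one on it, the smallest on top, each round the rod, flat (within 0.08 rad) and home to within 1.5 mm, at rest and released (z of large_spacer in the frame of arbor between 0.01 and 0.0225 m and horizontal distance between each of large_spacer, middle_spacer, small_spacer and arbor below 0.004 m and angle between each of large_spacer, middle_spacer, small_spacer's own z axis and vertical below 0.08 rad and z of middle_spacer in the frame of large_spacer between 0.0125 and 0.0155 m and z of small_spacer in the frame of middle_spacer between 0.0105 and 0.0135 m and linear speed of each of large_spacer, middle_spacer, small_spacer below 0.02 m/s); the robot touches nothing.
It fails at once if the arbor is loaded with more than 20 N (contact force between arbor and anything else above 20 N).
It fails at once if a bystander is moved by more than 15 mm (distance of any of tweezers, lighter, oil_stone from where it was at the start of the episode above 0.015 m).
It also fails if it takes over 69 s, if anything falls off the work surface, if the arm or the gripper's body presses on something with over 40 N, if the wrist force passes 120 N, or if a joint passes its speed limit or range.

## Working session

There is one attempt and no reset: what is moved stays moved. The work goes in short steps, Python scripts to look and compute and a tool call to move; the robot and the scene stay as the last step left them, time stands still between calls to the robot, and variables do not carry over. Pictures are saved under pics/ and viewed, at most 10 in all, crops included, and the job is handed in when it is done.

Besides the shell and the picture viewer there is one more tool, called by a JSON object that holds its "fn" and its "kwargs", one argument or row to a line. apply_moves: Moves the arm, as the interface text tells. Its arguments: {"type":"object","properties":{"xyz":{"type":"array"},"dr":{"type":"array"},"jaw":{"type":"array"}},"required":["xyz","dr","jaw"]}

```bash
mkdir -p pics; ls
python3 - <<'E'
from workcell import *
import cv2,numpy as np
print(state())
for n in("scene","top"):
    im=capture(n); cv2.imwrite(f"pics/{n}0.png",im[:,:,::-1]); c=calibration(n); print(n,c)
E
```

```text
pics
{'t': 0.0, 'joint_positions': array([-1.26769937,  0.70711476, -0.02763438,  1.48498354,  0.02200895,
        0.95090308, -0.07550304]), 'dq': array([-0.00207096, -0.00147631, -0.00200492, -0.00064225, -0.00110924,
       -0.00109581,  0.00040121]), 'tau': array([ 2.46876707e-04, -8.83216882e+01,  1.23471256e+00, -2.36167306e+01,
        1.68407889e-02,  6.50640301e-03, -1.02713972e-05]), 'tool_pos': array([0.19426388, 0.54092602, 0.24182419]), 'tcp_rot': array([-5.38876091e-01, -3.09486970e+00,  1.71938438e-03]), 'contact_force': array([-0.47531068, -0.13853711, -0.42721584]), 'torque': array([-0.00723224, -0.05398768, -0.01849708]), 'grip_force': 0.0, 'finger_gap': 0.0853891286656953}
scene {'fx': 401.032707276217, 'fy': 401.032707276217, 'cx': 249.81991457506422, 'cy': 190.0698286602965, 'extrinsics': array([[ 0.83571411,  0.39394726, -0.38260617,  0.1602573 ],
       [-0.54914257,  0.59321858, -0.58867152, -0.39256331],
       [-0.00493645,  0.70206642,  0.71209435,  0.72324921],
       [ 0.        ,  0.        ,  0.        ,  1.        ]])}
top {'fx': 383.7745736101223, 'fy': 383.7745736101223, 'cx': 255.37423930613602, 'cy': 195.11943663231077, 'extrinsics': array([[ 0.01431507,  0.98439398, -0.17539549,  0.36136581],
       [-0.99935497,  0.01986331,  0.02991799,  0.15482266],
       [ 0.03293502,  0.17485408,  0.98404336,  0.91825963],
       [ 0.        ,  0.        ,  0.        ,  1.        ]])}
```

View pics/scene0.png

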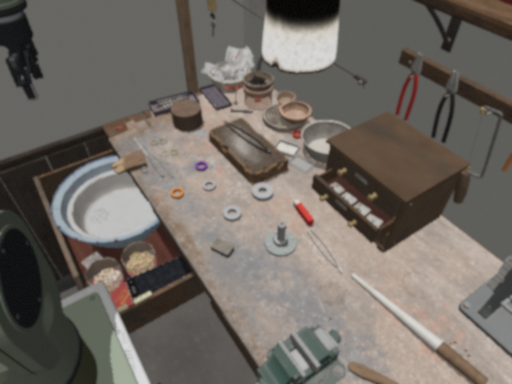

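View pics/top0.png

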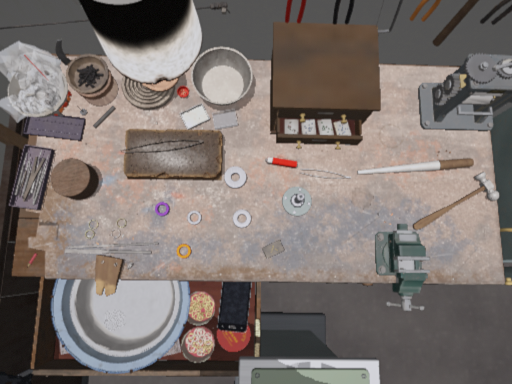

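The scene view shows the arbor at (281,240), and the large, middle and small rings at (262,191), (232,213) and (209,185). In the top view they are at (297,200), (235,177), (242,218) and (195,217); the stone is at (273,248), the lighter at (282,162) and the tweezers at (325,174).

```bash
cat > h.py <<'E'
import cv2,numpy as np
from scipy.spatial.transform import Rotation as R
def ray(c,u,v):
    d=np.array([(u-c["cx"])/c["fx"],-(v-c["cy"])/c["fy"],-1.]); E=c["extrinsics"]; return E[:3,3],E[:3,:3]@d
def plane(c,u,v,z):
    o,d=ray(c,u,v); return o+d*(z-o[2])/d[2]
def tri(rays):
    A=0;b=0
    for o,d in rays:
        d=d/np.linalg.norm(d); P=np.eye(3)-np.outer(d,d); A=A+P; b=b+P@o
    p=np.linalg.solve(A,b)
    return p,[np.linalg.norm(np.cross(p-o,d/np.linalg.norm(d))) for o,d in rays]
def blob(im,u,v,r,thr):
    """filled contour of the bright low-saturation thing nearest (u,v)"""
    h=cv2.cvtColor(im,cv2.COLOR_RGB2HSV)
    m=((h[...,2]>thr)&(h[...,1]<45)).astype(np.uint8)
    k=np.zeros_like(m); cv2.circle(k,(u,v),r,1,-1); m&=k
    cs,_=cv2.findContours(m,cv2.RETR_EXTERNAL,cv2.CHAIN_APPROX_NONE)
    c=max(cs,key=cv2.contourArea); return cv2.fitEllipse(cv2.convexHull(c)),cv2.contourArea(c)
E
python3 - <<'E'
from workcell import *
from h import *
S=cv2.imread("pics/scene0.png")[:,:,::-1].copy();T=cv2.imread("pics/top0.png")[:,:,::-1].copy()
cs,ct=calibration("scene"),calibration("top")
for n,s,t,rs,rt in[("L",(262,191),(235,177),14,15),("M",(232,213),(242,218),13,13),("S",(209,185),(195,217),10,10)]:
    es,a=blob(S,*s,rs,165); et,b=blob(T,*t,rt,165)
    p,e=tri([ray(cs,*es[0]),ray(ct,*et[0])]); print(n,es,et,p.round(4),e[0].round(4))
p,e=tri([ray(cs,281,226),ray(ct,297.5,198.5)]);print("nose",p,e)
for n,(u,v) in dict(stone=(273,248),lightL=(266,160),lightR=(298,164),twL=(300,170),twR=(351,178),foot=(297,201)).items(): print(n,plane(ct,u,v,0.01).round(3))
o=np.hstack([cv2.resize(S[160:260,200:340],None,fx=4,fy=4,interpolation=cv2.INTER_CUBIC)[:,:400],cv2.resize(T[165:265,220:320],None,fx=4,fy=4,interpolation=cv2.INTER_CUBIC)])
cv2.imwrite("pics/c.png",o[:,:,::-1])
E
```

```text
L ((262.0434265136719, 191.28671264648438), (27.175302505493164, 27.87687110900879), 82.30452728271484) ((235.2261962890625, 177.03636169433594), (29.096736907958984, 30.183063507080078), 6.925686359405518) [0.5666 0.1767 0.0099] 0.0001
M ((231.9105682373047, 213.13067626953125), (25.461685180664062, 25.935354232788086), 116.45819091796875) ((242.0, 218.0), (25.84847640991211, 25.84847640991211), 0.0) [0.4674 0.1583 0.0075] 0.0002
S ((208.73165893554688, 183.84945678710938), (17.225616455078125, 19.665212631225586), 77.4338607788086) ((194.88623046875, 217.02549743652344), (19.521860122680664, 19.98571014404297), 167.11595153808594) [0.4671 0.2693 0.0143] 0.0001
nose [0.51135126 0.03113178 0.0578271 ] [np.float64(0.0027292060591450075), np.float64(0.0027292060591451684)]
stone [0.398 0.084 0.01 ]
lightL [0.611 0.102 0.01 ]
lightR [0.603 0.024 0.01 ]
twL [0.588 0.019 0.01 ]
twR [ 0.57  -0.106  0.01 ]
foot [0.511 0.027 0.01 ]
```

View pics/c.png

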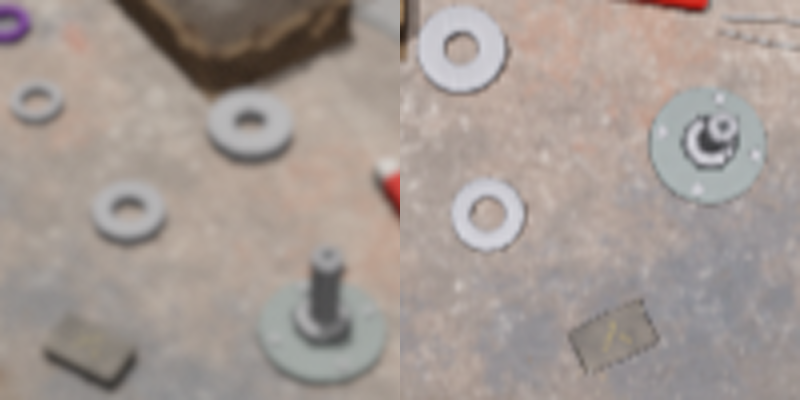

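{"fn": "apply_moves", "kwargs": {
  "xyz": [
    [25.5,-27,0],
    [25.5,-27,0],
    [25.5,-27,0],
    [25.5,-27,0],
    [25.5,-27,0],
    [25.5,-27,0],
    [25.5,-27,0],
    [25.5,-27,0],
    [25.5,-27,0],
    [25.5,-27,0],
    [25.5,-27,0],
    [25.5,-27,0],
    [0,0,0],
    [0,0,0]
  ],
  "dr": [
    [0,0,-0.102],
    [0,0,-0.102],
    [0,0,-0.102],
    [0,0,-0.102],
    [0,0,-0.102],
    [0,0,-0.102],
    [0,0,-0.102],
    [0,0,-0.102],
    [0,0,-0.102],
    [0,0,-0.102],
    [0,0,-0.102],
    [0,0,-0.102],
    [0,0,0],
    [0,0,0]
  ],
  "jaw": [1,1,1,1,1,1,1,1,1,1,1,1,1,1]
}}

```text
t: 1.27
tool_pos: [0.5011, 0.2156, 0.2419]
tcp_rot: [2.222, 2.22, -0.001]
contact_force: [-0.3, 0.6, -0.2]
finger_gap: 0.0852
grip_force: 0.0
```

```bash
cat > w.py <<'E'
import sys,pickle
from workcell import *
from h import *
def shot(n):
    c=calibration("wrist"); s=state(); im=capture("wrist"); cv2.imwrite(f"pics/{n}.png",im[:,:,::-1]); pickle.dump((c,s),open(f"pics/{n}.pkl","wb")); return c,s,im
E
python3 - <<'E'
from w import *
c,s,im=shot("w1"); print(s["tool_pos"],s["tcp_rot"],s["contact_force"]); print(c)
for n,p in dict(L=(.567,.177,.012),M=(.467,.158,.01),S=(.467,.269,.01),N=(.508,.028,.07)).items():
    E=c["extrinsics"]; q=E[:3,:3].T@(np.array(p)-E[:3,3]); print(n,c["cx"]+c["fx"]*q[0]/-q[2],c["cy"]-c["fy"]*q[1]/-q[2])
E
```

```text
[0.50110537 0.21561255 0.24187599] [ 2.22248798e+00  2.22001388e+00 -1.30888589e-03] [-0.33445918  0.58653142 -0.24692961]
{'fx': 303.6612526725022, 'fy': 303.6612526725022, 'cx': 257.6194238346902, 'cy': 192.40525763990453, 'extrinsics': array([[ 9.99999836e-01, -1.30559233e-04,  5.56770707e-04,
         5.00764804e-01],
       [-5.43775798e-05,  9.47470899e-01,  3.19841980e-01,
         2.98672756e-01],
       [-5.69282366e-04, -3.19841958e-01,  9.47470737e-01,
         3.72441130e-01],
       [ 0.00000000e+00,  0.00000000e+00,  0.00000000e+00,
         1.00000000e+00]])}
L 310.66382005160915 192.4099249637544
M 231.3894795905204 205.9733948554015
S 228.74558804233908 116.84593077276269
N 263.6597990873548 322.3931627639258
```

View pics/w1.png

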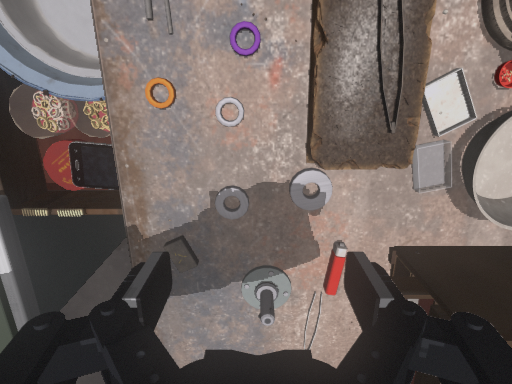

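The wrist view shows the large ring at (311,190), the middle at (232,203), the small at (230,111) and the nose at (267,320). Next I'll take a view centred on the arbor.

{"fn": "apply_moves", "kwargs": {
  "xyz": [
    [2,-40,-10],
    [2,-40,-10],
    [2,-40,-10],
    [2,-40,-10],
    [0,0,0],
    [0,0,0]
  ],
  "dr": [
    [0,0,0],
    [0,0,0],
    [0,0,0],
    [0,0,0],
    [0,0,0],
    [0,0,0]
  ],
  "jaw": [1,1,1,1,1,1]
}}

```text
t: 1.82
tool_pos: [0.508, 0.0563, 0.2021]
tcp_rot: [-2.22, -2.222, 0.001]
contact_force: [-0.3, 0.1, 0.3]
finger_gap: 0.0856
grip_force: 0.0
```

Run:
```python
from w import *
c,s,im=shot("w2"); print(s["tool_pos"],c["extrinsics"][:3,3])
E=c["extrinsics"]
for p in[(.508,.028,.07),(.508,.028,.008),(.567,.177,.012),(.467,.158,.01)]:
    q=E[:3,:3].T@(np.array(p)-E[:3,3]); print(c["cx"]+c["fx"]*q[0]/-q[2],c["cy"]-c["fy"]*q[1]/-q[2])
a=cv2.imread("pics/w1.png"); 
o=np.hstack([cv2.resize(a[250:340,220:320],(400,360),interpolation=cv2.INTER_CUBIC),cv2.resize(im[150:250,210:310,::-1],(400,400),interpolation=cv2.INTER_CUBIC)[:360]])
cv2.imwrite("pics/c2.png",o)
```

```text
[0.50795083 0.05633448 0.20205256] [0.5075626  0.13926637 0.3326851 ]
258.2070578596416 215.50815968400482
258.1696031874692 194.05136158260856
319.91235842352296 48.86468294326579
216.9519535782239 70.0882358795569
```

View pics/c2.png

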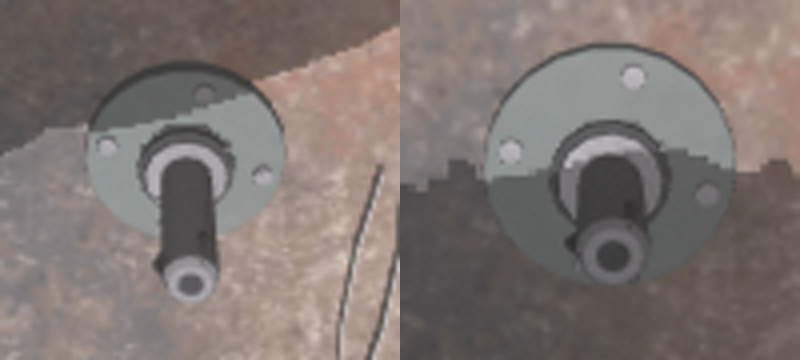

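Run:
```python
from h import *
import pickle
c1=pickle.load(open("pics/w1.pkl","rb"))[0];c2=pickle.load(open("pics/w2.pkl","rb"))[0]
print(tri([ray(c1,267.1,320.9),ray(c2,262.6,213.4)]))
print("nose@70",plane(c1,267.1,320.9,.07),plane(c2,262.6,213.4,.07)); print("foot@8",plane(c2,262.2,190.9,.008))
```

```text
(array([0.51215906, 0.0300445 , 0.06975873]), [np.float64(5.4724072365243646e-05), np.float64(5.4724072365003224e-05)])
nose@70 [0.51220461 0.03026104 0.07      ] [0.51210022 0.03014233 0.07      ]
foot@8 [0.51253086 0.03176145 0.008     ]
```

{"fn": "apply_moves", "kwargs": {
  "xyz": [
    [14,28,0],
    [14,28,-8],
    [14,28,-16],
    [14,28,-24],
    [0,8,-26],
    [0,0,0],
    [0,0,0]
  ],
  "dr": [
    [0,0,0],
    [0,0,0],
    [0,0,0],
    [0,0,0],
    [0,0,0],
    [0,0,0],
    [0,0,0]
  ],
  "jaw": [1,1,1,1,1,1,1]
}}

```text
t: 2.45
tool_pos: [0.5633, 0.1787, 0.1279]
tcp_rot: [-2.215, -2.226, 0.003]
contact_force: [0.7, -0.5, 1.2]
finger_gap: 0.0853
grip_force: 0.0
```

```bash
cat > ring.py <<'E'
from w import *
def ring(im,c,guess,D,H):
    """bore & outer contour centre of the ring near guess: edges -> contours -> ellipse"""
    E=c["extrinsics"]; q=E[:3,:3].T@(np.array(guess)-E[:3,3]); u0=np.array([c["cx"]+c["fx"]*q[0]/-q[2],c["cy"]-c["fy"]*q[1]/-q[2]]); k=c["fx"]/-q[2]
    g=cv2.GaussianBlur(cv2.cvtColor(im,cv2.COLOR_RGB2GRAY),(3,3),0)
    e=cv2.Canny(g,40,110); out=[]
    for d in(.021,D):
        r=d/2*k; best=None
        cs,_=cv2.findContours(e.copy(),cv2.RETR_LIST,cv2.CHAIN_APPROX_NONE)
        for x in cs:
            if len(x)<3*r: continue
            (cu,cv),(a,b),_a=cv2.fitEllipse(x)
            if a>0 and abs((a+b)/4-r)<.15*r and np.hypot(cu-u0[0],cv-u0[1])<40: out.append((d,np.round((cu,cv,a,b,2*r),1),plane(c,cu,cv,H).round(4)))
    return u0,out
E
python3 - <<'E'
from ring import *
c,s,im=shot("w3"); print(s["tool_pos"]); u,o=ring(im,c,(.567,.177,.014),.054,.014); print(u); [print(x) for x in o]
E
```

```text
[0.56330822 0.17866214 0.12793701]
[262.7025915  194.95110627]
(0.054, array([263. , 190.6,  57.4,  60.1,  63.4]), array([0.5672, 0.1809, 0.014 ]))
(0.054, array([263.3, 191.1,  64.9,  65.7,  63.4]), array([0.5675, 0.1805, 0.014 ]))
```

View pics/w3.png

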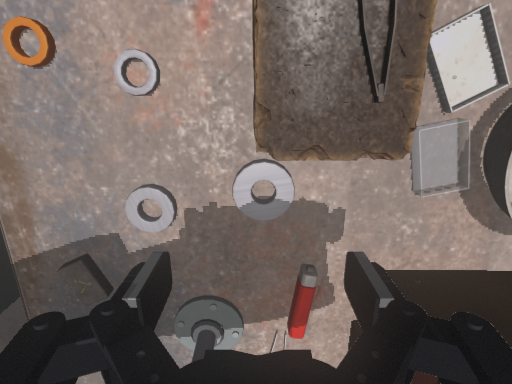

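Run:
```python
from ring import *
im=cv2.imread("pics/w3.png"); g=cv2.cvtColor(im,cv2.COLOR_BGR2GRAY)
print("col263 from v150:",g[150:232,262:265].mean(1).astype(int).tolist())
print("row185 from u225:",g[184:187,225:302].mean(0).astype(int).tolist())
print("row190 from u225:",g[189:192,225:302].mean(0).astype(int).tolist())
```

```text
col263 from v150: [97, 110, 132, 147, 151, 154, 151, 146, 125, 76, 78, 91, 156, 188, 193, 192, 192, 190, 188, 189, 187, 185, 186, 185, 183, 183, 179, 178, 177, 166, 145, 151, 144, 142, 150, 153, 147, 144, 144, 144, 143, 143, 146, 148, 147, 142, 96, 97, 94, 78, 69, 68, 70, 73, 97, 118, 118, 119, 118, 116, 114, 115, 116, 115, 112, 113, 111, 112, 113, 112, 104, 102, 102, 100, 98, 97, 96, 96, 96, 97, 98, 96]
row185 from u225: [138, 146, 150, 147, 142, 142, 143, 121, 132, 166, 176, 178, 179, 178, 179, 180, 180, 180, 181, 181, 181, 182, 182, 182, 182, 182, 177, 153, 121, 133, 140, 141, 143, 144, 146, 148, 149, 150, 149, 150, 154, 152, 149, 146, 144, 145, 146, 136, 129, 146, 167, 175, 176, 176, 175, 175, 174, 174, 174, 174, 174, 174, 174, 175, 175, 175, 175, 170, 137, 135, 153, 156, 156, 155, 153, 150, 147]
row190 from u225: [135, 142, 150, 149, 149, 146, 143, 113, 158, 175, 176, 176, 176, 175, 175, 175, 174, 175, 174, 173, 173, 174, 174, 173, 172, 152, 93, 134, 140, 137, 135, 135, 135, 138, 141, 141, 141, 142, 143, 145, 148, 149, 149, 148, 149, 148, 145, 145, 143, 126, 83, 149, 174, 180, 180, 180, 179, 180, 179, 178, 177, 178, 177, 177, 176, 176, 175, 175, 166, 131, 157, 159, 157, 155, 152, 152, 152]
```

{"fn": "apply_moves", "kwargs": {
  "xyz": [
    [4,2,-30],
    [0,0,-35],
    [0,0,-30],
    [0,0,-12],
    [0,0,-4],
    [0,0,0]
  ],
  "dr": [
    [0,0,0],
    [0,0,0],
    [0,0,0],
    [0,0,0],
    [0,0,0],
    [0,0,0]
  ],
  "jaw": [0.6,0.6,0.5,0.5,0.5,0.5]
}}

```text
t: 3.0
tool_pos: [0.5688, 0.179, 0.0184]
tcp_rot: [2.219, 2.223, 0.001]
contact_force: [-0.1, -0.6, 0.5]
finger_gap: 0.064
grip_force: 0.0
```

Run:
```python
from w import *
c,s,im=shot("w4"); print(s["tool_pos"],R.from_rotvec(s["tcp_rot"]).as_matrix().round(4),s["contact_force"],s["finger_gap"])
```

```text
[0.5688452  0.17900227 0.01843194] [[-1.7e-03  1.0e+00  8.0e-04]
 [ 1.0e+00  1.7e-03  2.0e-04]
 [ 1.0e-04  8.0e-04 -1.0e+00]] [-0.07022704 -0.55365903  0.48351935] 0.06402189987829711
```

View pics/w4.png

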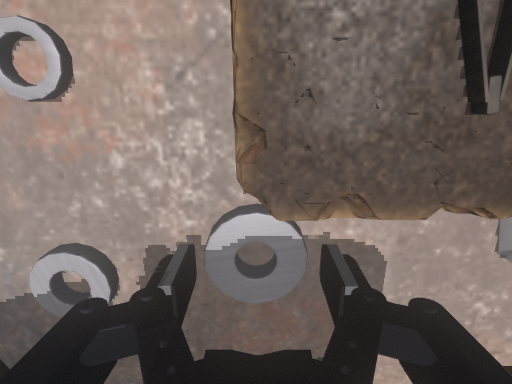

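The fingers straddle the large ring, whose bore is at about (257,256), and they clear the tray. I'll check its centre once more.

Run:
```python
from ring import *
c,s=pickle.load(open("pics/w4.pkl","rb")); im=cv2.imread("pics/w4.png"); u,o=ring(im[:,:,::-1].copy(),c,(.5673,.1806,.014),.054,.014); print(u); [print(x) for x in o]
g=cv2.cvtColor(im,cv2.COLOR_BGR2GRAY)
print("col256 from v195:",g[195:310,255:258].mean(1).astype(int).tolist())
for v in(215,240,255,260,304): print(v,plane(c,256.5,v,.014).round(4))
```

```text
[255.39190064 259.4658852 ]
(0.021, array([255.3, 259.1,  38.1,  40. ,  41.4]), array([0.5673, 0.1808, 0.014 ]))
col256 from v195: [75, 76, 92, 128, 153, 153, 148, 144, 121, 75, 77, 77, 79, 80, 82, 82, 86, 107, 175, 194, 192, 188, 188, 187, 187, 186, 185, 184, 183, 184, 184, 181, 181, 181, 182, 181, 179, 178, 180, 178, 172, 113, 113, 113, 113, 110, 105, 98, 100, 103, 100, 98, 96, 96, 96, 96, 96, 94, 95, 96, 96, 97, 97, 97, 96, 96, 95, 96, 96, 94, 81, 67, 66, 66, 65, 66, 67, 66, 67, 67, 66, 67, 70, 79, 113, 115, 112, 110, 110, 111, 109, 108, 108, 107, 107, 109, 109, 107, 108, 107, 107, 107, 106, 105, 107, 109, 109, 105, 101, 97, 97, 95, 95, 97, 98]
215 [0.5678 0.205  0.014 ]
240 [0.5678 0.1916 0.014 ]
255 [0.5679 0.1832 0.014 ]
260 [0.5679 0.1803 0.014 ]
304 [0.5679 0.1534 0.014 ]
```

{"fn": "apply_moves", "kwargs": {
  "xyz": [
    [-1,1.5,-3],
    [0,0,0],
    [0,0,0],
    [0,0,0],
    [0,0,0]
  ],
  "dr": [
    [0,0,0],
    [0,0,0],
    [0,0,0],
    [0,0,0],
    [0,0,0]
  ],
  "jaw": [0.5,0.5,-1,-1,-1]
}}

```text
t: 3.47
tool_pos: [0.5678, 0.181, 0.0159]
tcp_rot: [2.219, 2.224, 0.002]
contact_force: [-5.1, 0.4, 22.6]
finger_gap: 0.051
grip_force: 58.3
```

{"fn": "apply_moves", "kwargs": {
  "xyz": [
    [0,0,3],
    [0,0,10],
    [0,0,27],
    [0,0,40],
    [0,0,40],
    [0,0,0],
    [0,0,0]
  ],
  "dr": [
    [0,0,0],
    [0,0,0],
    [0,0,0],
    [0,0,0],
    [0,0,0],
    [0,0,0],
    [0,0,0]
  ],
  "jaw": [-1,-1,-1,-1,-1,-1,-1]
}}

```text
t: 4.05
tool_pos: [0.5681, 0.1809, 0.1369]
tcp_rot: [2.218, 2.223, 0.005]
contact_force: [-0.2, 0.4, -2.1]
finger_gap: 0.0503
grip_force: 63.1
```

Run:
```python
from ring import *
c,s,im=shot("w5"); print(s["tool_pos"],s["contact_force"],s["finger_gap"],R.from_rotvec(s["tcp_rot"]).as_matrix().round(4)[2])
p=s["tool_pos"]; 
u,o=ring(im,c,(p[0],p[1],p[2]-.002),.054,p[2]-.002); print(u); [print(x) for x in o]
cv2.imwrite("pics/c5.png",im[180:340,130:390,::-1].repeat(3,0).repeat(3,1)[:480])
```

```text
[0.56810299 0.18091873 0.13693121] [-0.17529394  0.37072882 -2.10213579] 0.05032364785346726 [ 0.0013  0.0035 -1.    ]
[258.43886561 264.8666483 ]
(0.021, array([257.5, 265.3,  37.2,  42.9,  41.9]), array([0.5676, 0.1807, 0.1349]))
(0.054, array([257.2, 253. ,  88.8,  99.3, 107.8]), array([0.5674, 0.1877, 0.1349]))
```

View pics/c5.png

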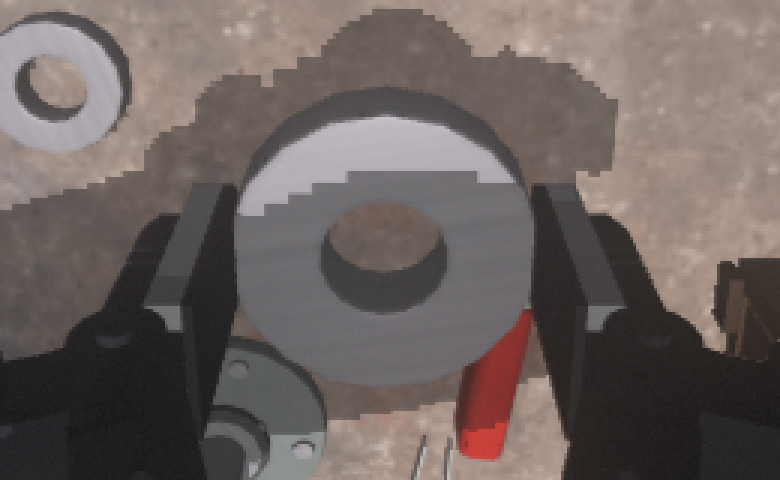

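The ring is held level: its bore centre, about (257,265) in the frame, lies on the TCP to within 0.5 mm. Carrying it to above the nose.

{"fn": "apply_moves", "kwargs": {
  "xyz": [
    [-11,-30,0],
    [-11,-30,0],
    [-11,-30,-5],
    [-11,-30,-10],
    [-11.5,-30.5,-15],
    [0,0,0],
    [0,0,0],
    [0,0,0]
  ],
  "dr": [
    [0,0,0],
    [0,0,0],
    [0,0,0],
    [0,0,0],
    [0,0,0],
    [0,0,0],
    [0,0,0],
    [0,0,0]
  ],
  "jaw": [-1,-1,-1,-1,-1,-1,-1,-1]
}}

```text
t: 4.77
tool_pos: [0.5118, 0.0306, 0.1038]
tcp_rot: [-2.218, -2.223, 0.001]
contact_force: [0.3, 0.8, -2.8]
finger_gap: 0.0504
grip_force: 63.3
```

Run:
```python
from ring import *
c,s,im=shot("w6"); print(s["tool_pos"],s["contact_force"],s["torque"],R.from_rotvec(s["tcp_rot"]).as_matrix().round(4)[2])
p=s["tool_pos"]; u,o=ring(im,c,(p[0],p[1],p[2]-.002),.054,p[2]-.002); print(u); [print(x) for x in o]
cv2.imwrite("pics/c6.png",im[180:340,130:390,::-1].repeat(3,0).repeat(3,1)[:480])
```

```text
[0.51176707 0.03060782 0.10382419] [ 0.30983248  0.82852665 -2.7832882 ] [ 0.04357859 -0.04290309  0.02583279] [ 4.0e-04 -1.1e-03 -1.0e+00]
[258.45231041 264.8897595 ]
(0.021, array([257.5, 264.3,  37.2,  38.8,  41.9]), array([0.5113, 0.031 , 0.1018]))
(0.021, array([257.4, 265.3,  37.3,  43.2,  41.9]), array([0.5113, 0.0304, 0.1018]))
```

View pics/c6.png

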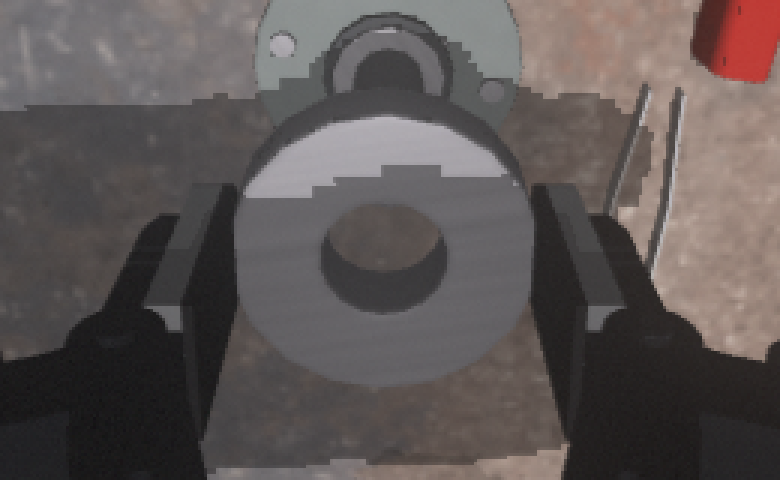

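{"fn": "apply_moves", "kwargs": {
  "xyz": [
    [1,-0.5,-8],
    [0,0,-7],
    [0,0,-2],
    [0,0,-2],
    [0,0,-1],
    [0,0,-1],
    [0,0,-1]
  ],
  "dr": [
    [0,0,0],
    [0,0,0],
    [0,0,0],
    [0,0,0],
    [0,0,0],
    [0,0,0],
    [0,0,0]
  ],
  "jaw": [-1,-1,-1,-1,-1,-1,-1]
}}

```text
t: 5.4
tool_pos: [0.5129, 0.0297, 0.0823]
tcp_rot: [2.219, 2.224, 0.0]
contact_force: [-0.2, 0.6, -2.3]
finger_gap: 0.0503
grip_force: 63.3
```

{"fn": "apply_moves", "kwargs": {
  "xyz": [
    [0,0,-1],
    [0,0,-1],
    [0,0,-1],
    [0,0,-1]
  ],
  "dr": [
    [0,0,0],
    [0,0,0],
    [0,0,0],
    [0,0,0]
  ],
  "jaw": [-1,-1,-1,-1]
}}

```text
t: 5.73
tool_pos: [0.5129, 0.0298, 0.0783]
tcp_rot: [-2.219, -2.224, -0.0]
contact_force: [-0.5, 1.0, 2.9]
finger_gap: 0.0505
grip_force: 63.8
```

{"fn": "apply_moves", "kwargs": {
  "xyz": [
    [0,0,-1],
    [0,0,-1],
    [0,0,-1],
    [0,0,-1]
  ],
  "dr": [
    [0,0,0],
    [0,0,0],
    [0,0,0],
    [0,0,0]
  ],
  "jaw": [-1,-1,-1,-1]
}}

```text
t: 6.07
tool_pos: [0.5128, 0.0297, 0.0742]
tcp_rot: [-2.219, -2.223, 0.0]
contact_force: [-0.5, 1.7, 2.9]
finger_gap: 0.0504
grip_force: 63.8
```

{"fn": "apply_moves", "kwargs": {
  "xyz": [
    [0,0,-2],
    [0,0,-2],
    [0,0,-2],
    [0,0,-2],
    [0,0,-2],
    [0,0,-2],
    [0,0,-2]
  ],
  "dr": [
    [0,0,0],
    [0,0,0],
    [0,0,0],
    [0,0,0],
    [0,0,0],
    [0,0,0],
    [0,0,0]
  ],
  "jaw": [-1,-1,-1,-1,-1,-1,-1]
}}

```text
t: 6.65
tool_pos: [0.5129, 0.0296, 0.06]
tcp_rot: [2.219, 2.224, -0.0]
contact_force: [0.5, 0.2, -1.8]
finger_gap: 0.0505
grip_force: 63.3
```

{"fn": "apply_moves", "kwargs": {
  "xyz": [
    [0,0,-3],
    [0,0,-3],
    [0,0,-3],
    [0,0,-3],
    [0,0,-3],
    [0,0,-2]
  ],
  "dr": [
    [0,0,0],
    [0,0,0],
    [0,0,0],
    [0,0,0],
    [0,0,0],
    [0,0,0]
  ],
  "jaw": [-1,-1,-1,-1,-1,-1]
}}

```text
t: 7.15
tool_pos: [0.5128, 0.0296, 0.0428]
tcp_rot: [-2.219, -2.223, 0.0]
contact_force: [0.1, 0.7, -1.7]
finger_gap: 0.0505
grip_force: 63.3
```

{"fn": "apply_moves", "kwargs": {
  "xyz": [
    [0,0,-1],
    [0,0,-1],
    [0,0,-1],
    [0,0,-1],
    [0,0,-1]
  ],
  "dr": [
    [0,0,0],
    [0,0,0],
    [0,0,0],
    [0,0,0],
    [0,0,0]
  ],
  "jaw": [-1,-1,-1,-1,-1]
}}

```text
t: 7.57
tool_pos: [0.5129, 0.0296, 0.0382]
tcp_rot: [2.219, 2.224, 0.0]
contact_force: [0.4, -0.1, -2.4]
finger_gap: 0.0504
grip_force: 63.3
```

{"fn": "apply_moves", "kwargs": {
  "xyz": [
    [0,0,-0.5],
    [0,0,-0.5]
  ],
  "dr": [
    [0,0,0],
    [0,0,0]
  ],
  "jaw": [-1,-1]
}}

```text
t: 7.73
tool_pos: [0.5128, 0.0296, 0.0372]
tcp_rot: [-2.219, -2.224, 0.0]
contact_force: [-0.5, -0.3, -1.1]
finger_gap: 0.0502
grip_force: 63.3
```

{"fn": "apply_moves", "kwargs": {
  "xyz": [
    [0,0,-0.5],
    [0,0,-0.5]
  ],
  "dr": [
    [0,0,0],
    [0,0,0]
  ],
  "jaw": [-1,-1]
}}

```text
t: 7.9
tool_pos: [0.5129, 0.0296, 0.0363]
tcp_rot: [-2.219, -2.224, -0.0]
contact_force: [0.6, 0.1, -1.7]
finger_gap: 0.0502
grip_force: 63.3
```

{"fn": "apply_moves", "kwargs": {
  "xyz": [
    [0,0,-0.5],
    [0,0,-0.5]
  ],
  "dr": [
    [0,0,0],
    [0,0,0]
  ],
  "jaw": [-1,-1]
}}

```text
t: 8.07
tool_pos: [0.5129, 0.0296, 0.0352]
tcp_rot: [-2.219, -2.224, 0.0]
contact_force: [0.5, -1.0, -1.2]
finger_gap: 0.0501
grip_force: 63.3
```

{"fn": "apply_moves", "kwargs": {
  "xyz": [
    [0,0,-0.5],
    [0,0,0]
  ],
  "dr": [
    [0,0,0],
    [0,0,0]
  ],
  "jaw": [-1,-1]
}}

```text
t: 8.23
tool_pos: [0.5129, 0.0296, 0.0348]
tcp_rot: [-2.219, -2.224, -0.0]
contact_force: [-1.4, 0.2, 3.9]
finger_gap: 0.0506
grip_force: 63.9
```

{"fn": "apply_moves", "kwargs": {
  "xyz": [
    [0,0,-0.5],
    [0,0,0]
  ],
  "dr": [
    [0,0,0],
    [0,0,0]
  ],
  "jaw": [-1,-1]
}}

```text
t: 8.4
tool_pos: [0.5129, 0.0296, 0.0345]
tcp_rot: [2.219, 2.224, 0.0]
contact_force: [-1.7, -0.6, 7.5]
finger_gap: 0.0504
grip_force: 64.4
```

{"fn": "apply_moves", "kwargs": {
  "xyz": [
    [0,0,-0.3],
    [0,0,0],
    [0,0,0]
  ],
  "dr": [
    [0,0,0],
    [0,0,0],
    [0,0,0]
  ],
  "jaw": [-1,-1,-1]
}}

```text
t: 8.65
tool_pos: [0.5129, 0.0296, 0.0343]
tcp_rot: [2.219, 2.224, 0.0]
contact_force: [-2.3, 0.7, 9.3]
finger_gap: 0.0501
grip_force: 64.6
```

{"fn": "apply_moves", "kwargs": {
  "xyz": [
    [0,0,0],
    [0,0,0],
    [0,0,0],
    [0,0,0]
  ],
  "dr": [
    [0,0,0],
    [0,0,0],
    [0,0,0],
    [0,0,0]
  ],
  "jaw": [-1,-1,-1,-1]
}}

```text
t: 8.98
tool_pos: [0.5129, 0.0296, 0.0343]
tcp_rot: [2.219, 2.224, 0.0]
contact_force: [-1.7, -0.1, 9.6]
finger_gap: 0.0504
grip_force: 64.6
```

{"fn": "apply_moves", "kwargs": {
  "xyz": [
    [0,0,0.5],
    [0,0,0],
    [0,0,0],
    [0,0,0],
    [0,0,30],
    [0,0,35],
    [-15,40,10],
    [-15,40,0],
    [-15,40,0],
    [0,8,0],
    [0,0,0],
    [0,0,0]
  ],
  "dr": [
    [0,0,0],
    [0,0,0],
    [0,0,0],
    [0,0,0],
    [0,0,0],
    [0,0,0],
    [0,0,0],
    [0,0,0],
    [0,0,0],
    [0,0,0],
    [0,0,0],
    [0,0,0]
  ],
  "jaw": [-1,0.7,0.7,0.7,0.7,0.7,0.7,0.7,0.7,0.5,0.3,0.3]
}}

```text
t: 9.98
tool_pos: [0.4694, 0.1537, 0.1089]
tcp_rot: [2.218, 2.225, -0.0]
contact_force: [0.9, -0.3, 0.1]
finger_gap: 0.0558
grip_force: 0.0
```

Run:
```python
from ring import *
c,s,im=shot("w7"); print(s["tool_pos"],s["contact_force"])
u,o=ring(im,c,(.467,.160,.012),.044,.012); print(u); [print(x) for x in o]
c3,_=pickle.load(open("pics/w3.pkl","rb")); i3=cv2.imread("pics/w3.png")[:,:,::-1].copy()
for n,g,D,H in(("M",(.467,.160,.012),.044,.012),("S",(.467,.269,.01),.034,.01)):
    u,o=ring(i3,c3,g,D,H); print(n,u); [print(x) for x in o]
st=capture("scene"); cv2.imwrite("pics/s7.png",cv2.resize(st[160:280,190:340,::-1],(750,600),interpolation=cv2.INTER_CUBIC))
```

```text
[0.46938692 0.15366576 0.10890297] [ 0.90271244 -0.3037693   0.10372084]
[255.18615601 192.40386856]
(0.021, array([255.5, 189.8,  26.3,  27.5,  26.6]), array([0.4672, 0.1622, 0.012 ]))
M [148.34064238 211.7938694 ]
(0.021, array([149.4, 210.4,  20. ,  24.5,  24. ]), array([0.4681, 0.1613, 0.012 ]))
(0.044, array([148.9, 209.3,  43.2,  50.4,  50.2]), array([0.4677, 0.1624, 0.012 ]))
(0.044, array([149.7, 209.1,  51.5,  54.6,  50.2]), array([0.4685, 0.1625, 0.012 ]))
S [133.78565034  79.19766393]
(0.021, array([135.4,  72.2,  25.5,  30. ,  27.3]), array([0.4688, 0.274 , 0.01  ]))
(0.021, array([136.1,  72.2,  27.5,  30.5,  27.3]), array([0.4694, 0.274 , 0.01  ]))
(0.034, array([135.1,  71.9,  40.1,  45.9,  44.3]), array([0.4687, 0.2742, 0.01  ]))
```

View pics/s7.png

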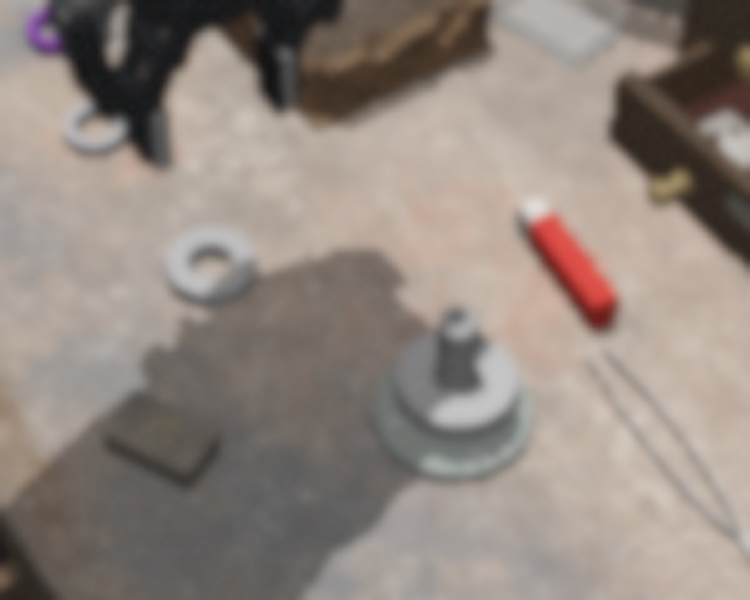

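The scene crop shows the large ring lying flat, low on the arbor at (455,385), with the bystanders untouched. Next is the middle ring.

{"fn": "apply_moves", "kwargs": {
  "xyz": [
    [-2,8.5,-20],
    [0,0,-35],
    [0,0,-25],
    [0,0,-10],
    [0,0,-4],
    [0,0,0],
    [0,0,0]
  ],
  "dr": [
    [0,0,0],
    [0,0,0],
    [0,0,0],
    [0,0,0],
    [0,0,0],
    [0,0,0],
    [0,0,0]
  ],
  "jaw": [0.3,0.3,0.3,0.3,0.3,0.3,0.3]
}}

```text
t: 10.67
tool_pos: [0.4679, 0.1618, 0.016]
tcp_rot: [2.22, 2.222, 0.001]
contact_force: [0.4, 0.6, -0.0]
finger_gap: 0.0557
grip_force: 0.0
```

Run:
```python
from ring import *
c7,_=pickle.load(open("pics/w7.pkl","rb"))
c,s,im=shot("w8"); print(s["tool_pos"],s["contact_force"],s["finger_gap"])
u,o=ring(im,c,(.4672,.1622,.012),.044,.012); print(u); [print(x) for x in o]
for x in o: print(tri([ray(c7,255.5,189.8),ray(c,*x[1][:2])]))
```

```text
[0.46790651 0.16184059 0.01601027] [ 0.42952023  0.64407354 -0.04718029] 0.055739781147652254
[257.06188531 262.14100526]
(0.021, array([256.9, 260.8,  37.9,  39.8,  41.4]), array([0.4671, 0.163 , 0.012 ]))
(0.021, array([251.9, 236.6,  22.9,  59. ,  41.4]), array([0.4646, 0.1765, 0.012 ]))
(array([0.46717085, 0.16121649, 0.00910214]), [np.float64(5.5484297154266755e-05), np.float64(5.5484297154286006e-05)])
(array([ 0.46495387,  0.13650808, -0.06674271]), [np.float64(0.001810532264388172), np.float64(0.0018105322643882074)])
```

{"fn": "apply_moves", "kwargs": {
  "xyz": [
    [-0.5,0.8,-1],
    [0,0,0],
    [0,0,0],
    [0,0,0],
    [0,0,0]
  ],
  "dr": [
    [0,0,0],
    [0,0,0],
    [0,0,0],
    [0,0,0],
    [0,0,0]
  ],
  "jaw": [0.3,-1,-1,-1,-1]
}}

```text
t: 11.13
tool_pos: [0.4672, 0.1633, 0.0152]
tcp_rot: [2.219, 2.224, 0.002]
contact_force: [-2.5, -0.0, 23.2]
finger_gap: 0.0406
grip_force: 57.6
```

{"fn": "apply_moves", "kwargs": {
  "xyz": [
    [0,0,3],
    [0,0,10],
    [0,0,30],
    [0,0,40],
    [0,0,8],
    [0,0,0],
    [0,0,0]
  ],
  "dr": [
    [0,0,0],
    [0,0,0],
    [0,0,0],
    [0,0,0],
    [0,0,0],
    [0,0,0],
    [0,0,0]
  ],
  "jaw": [-1,-1,-1,-1,-1,-1,-1]
}}

```text
t: 11.72
tool_pos: [0.4669, 0.1632, 0.1056]
tcp_rot: [2.219, 2.224, 0.002]
contact_force: [-0.1, 0.6, -0.5]
finger_gap: 0.0404
grip_force: 60.9
```

Run:
```python
from ring import *
c,s,im=shot("w9"); p=s["tool_pos"]; print(p,s["contact_force"],s["finger_gap"],R.from_rotvec(s["tcp_rot"]).as_matrix().round(4)[2])
u,o=ring(im,c,(p[0],p[1],p[2]-.003),.044,p[2]-.003); print(u); [print(x,(x[2]-p).round(4)) for x in o]
```

```text
[0.46692439 0.16320627 0.10559861] [-0.07246209  0.63172814 -0.52583507] 0.040443661833529834 [ 6.e-04  1.e-03 -1.e+00]
[258.44897067 263.79271204]
(0.021, array([257.5, 264.6,  37.1,  42.1,  41.6]), array([0.4665, 0.1627, 0.1026])) [-0.0004 -0.0005 -0.003 ]
(0.021, array([257.5, 264.6,  37.4,  42.7,  41.6]), array([0.4665, 0.1627, 0.1026])) [-0.0004 -0.0005 -0.003 ]
(0.044, array([256.8, 255.1,  73. ,  81. ,  87.3]), array([0.4661, 0.1682, 0.1026])) [-0.0008  0.005  -0.003 ]
```

{"fn": "apply_moves", "kwargs": {
  "xyz": [
    [11,-33,0],
    [11.5,-33.5,0],
    [11.5,-33.5,0],
    [12,-33,0],
    [0,0,-6],
    [0,0,0],
    [0,0,0]
  ],
  "dr": [
    [0,0,0],
    [0,0,0],
    [0,0,0],
    [0,0,0],
    [0,0,0],
    [0,0,0],
    [0,0,0]
  ],
  "jaw": [-1,-1,-1,-1,-1,-1,-1]
}}

```text
t: 12.35
tool_pos: [0.5121, 0.0303, 0.098]
tcp_rot: [-2.218, -2.222, 0.002]
contact_force: [1.0, 1.3, -1.3]
finger_gap: 0.0403
grip_force: 60.9
```

Run:
```python
from ring import *
c,s,im=shot("w10"); p=s["tool_pos"]; print(p,s["contact_force"],s["finger_gap"],R.from_rotvec(s["tcp_rot"]).as_matrix().round(4)[2])
u,o=ring(im,c,(p[0],p[1],p[2]-.003),.044,p[2]-.003); print(u); [print(x,(x[2]-p).round(4)) for x in o]
```

```text
[0.51214946 0.03032515 0.09802433] [ 0.98413247  1.28145589 -1.25983963] 0.040349580686767 [ 3.0e-04 -2.2e-03 -1.0e+00]
[258.42418484 263.78730492]
(0.021, array([257.6, 265.8,  34.3,  43.4,  41.6]), array([0.5117, 0.0292, 0.095 ])) [-0.0004 -0.0011 -0.003 ]
```

{"fn": "apply_moves", "kwargs": {
  "xyz": [
    [0.6,0,-5],
    [0,0,-5],
    [0,0,-2],
    [0,0,-2],
    [0,0,-1],
    [0,0,-1],
    [0,0,-1]
  ],
  "dr": [
    [0,0,0],
    [0,0,0],
    [0,0,0],
    [0,0,0],
    [0,0,0],
    [0,0,0],
    [0,0,0]
  ],
  "jaw": [-1,-1,-1,-1,-1,-1,-1]
}}

```text
t: 12.98
tool_pos: [0.5134, 0.03, 0.0819]
tcp_rot: [-2.219, -2.224, 0.0]
contact_force: [-0.1, -0.4, -1.6]
finger_gap: 0.0404
grip_force: 60.9
```

{"fn": "apply_moves", "kwargs": {
  "xyz": [
    [0,0,-1],
    [0,0,-1],
    [0,0,-1],
    [0,0,-1]
  ],
  "dr": [
    [0,0,0],
    [0,0,0],
    [0,0,0],
    [0,0,0]
  ],
  "jaw": [-1,-1,-1,-1]
}}

```text
t: 13.32
tool_pos: [0.5135, 0.0301, 0.078]
tcp_rot: [-2.219, -2.224, -0.0]
contact_force: [-0.8, 0.3, 3.7]
finger_gap: 0.0403
grip_force: 61.4
```

{"fn": "apply_moves", "kwargs": {
  "xyz": [
    [0,0,-1],
    [0,0,-1],
    [0,0,-1],
    [0,0,-1]
  ],
  "dr": [
    [0,0,0],
    [0,0,0],
    [0,0,0],
    [0,0,0]
  ],
  "jaw": [-1,-1,-1,-1]
}}

```text
t: 13.65
tool_pos: [0.5134, 0.0302, 0.0739]
tcp_rot: [-2.219, -2.224, -0.0]
contact_force: [-1.3, 3.3, 3.6]
finger_gap: 0.0403
grip_force: 61.4
```

{"fn": "apply_moves", "kwargs": {
  "xyz": [
    [-0.4,0.3,-2],
    [0,0,-2],
    [0,0,-2],
    [0,0,-2],
    [0,0,-2],
    [0,0,-2],
    [0,0,-2]
  ],
  "dr": [
    [0,0,0],
    [0,0,0],
    [0,0,0],
    [0,0,0],
    [0,0,0],
    [0,0,0],
    [0,0,0]
  ],
  "jaw": [-1,-1,-1,-1,-1,-1,-1]
}}

```text
t: 14.23
tool_pos: [0.513, 0.0299, 0.0596]
tcp_rot: [2.219, 2.223, -0.001]
contact_force: [0.7, -0.7, -0.2]
finger_gap: 0.0404
grip_force: 60.9
```

{"fn": "apply_moves", "kwargs": {
  "xyz": [
    [0,0,-2],
    [0,0,-2],
    [0,0,-2],
    [0,0,-1],
    [0,0,-1],
    [0,0,-1]
  ],
  "dr": [
    [0,0,0],
    [0,0,0],
    [0,0,0],
    [0,0,0],
    [0,0,0],
    [0,0,0]
  ],
  "jaw": [-1,-1,-1,-1,-1,-1]
}}

```text
t: 14.73
tool_pos: [0.513, 0.0302, 0.0509]
tcp_rot: [-2.219, -2.224, 0.0]
contact_force: [-0.0, -0.7, -1.2]
finger_gap: 0.0404
grip_force: 60.9
```

{"fn": "apply_moves", "kwargs": {
  "xyz": [
    [0,0,-0.5],
    [0,0,-0.5]
  ],
  "dr": [
    [0,0,0],
    [0,0,0]
  ],
  "jaw": [-1,-1]
}}

```text
t: 14.9
tool_pos: [0.513, 0.0303, 0.0499]
tcp_rot: [-2.219, -2.224, 0.0]
contact_force: [0.1, 0.0, -1.4]
finger_gap: 0.0404
grip_force: 60.9
```

{"fn": "apply_moves", "kwargs": {
  "xyz": [
    [0,0,-0.5],
    [0,0,-0.5]
  ],
  "dr": [
    [0,0,0],
    [0,0,0]
  ],
  "jaw": [-1,-1]
}}

```text
t: 15.07
tool_pos: [0.5131, 0.0302, 0.049]
tcp_rot: [-2.219, -2.224, -0.0]
contact_force: [0.0, -0.4, -1.8]
finger_gap: 0.0404
grip_force: 60.9
```

{"fn": "apply_moves", "kwargs": {
  "xyz": [
    [0,0,-0.5],
    [0,0,0]
  ],
  "dr": [
    [0,0,0],
    [0,0,0]
  ],
  "jaw": [-1,-1]
}}

```text
t: 15.23
tool_pos: [0.513, 0.0303, 0.0484]
tcp_rot: [-2.219, -2.224, 0.0]
contact_force: [-0.3, -0.2, -0.6]
finger_gap: 0.0409
grip_force: 60.9
```

{"fn": "apply_moves", "kwargs": {
  "xyz": [
    [0,0,-0.5],
    [0,0,0]
  ],
  "dr": [
    [0,0,0],
    [0,0,0]
  ],
  "jaw": [-1,-1]
}}

```text
t: 15.4
tool_pos: [0.5131, 0.0302, 0.048]
tcp_rot: [2.219, 2.224, 0.0]
contact_force: [-0.6, -0.3, 3.1]
finger_gap: 0.04
grip_force: 61.5
```

{"fn": "apply_moves", "kwargs": {
  "xyz": [
    [0,0,-0.5],
    [0,0,0]
  ],
  "dr": [
    [0,0,0],
    [0,0,0]
  ],
  "jaw": [-1,-1]
}}

```text
t: 15.57
tool_pos: [0.5131, 0.0302, 0.0477]
tcp_rot: [2.219, 2.224, 0.0]
contact_force: [-2.0, -0.3, 7.6]
finger_gap: 0.0403
grip_force: 62.0
```

{"fn": "apply_moves", "kwargs": {
  "xyz": [
    [0,0,-0.4],
    [0,0,0],
    [0,0,0]
  ],
  "dr": [
    [0,0,0],
    [0,0,0],
    [0,0,0]
  ],
  "jaw": [-1,-1,-1]
}}

```text
t: 15.82
tool_pos: [0.5131, 0.0302, 0.0474]
tcp_rot: [2.219, 2.223, 0.0]
contact_force: [-2.8, -1.3, 10.3]
finger_gap: 0.0402
grip_force: 62.3
```

{"fn": "apply_moves", "kwargs": {
  "xyz": [
    [0,0,0],
    [0,0,0],
    [0,0,0],
    [0,0,0],
    [0,0,0.5],
    [0,0,0],
    [0,0,0],
    [0,0,0],
    [0,0,25],
    [0,0,35],
    [-7,39,0],
    [-7,39,0],
    [-7,39,0],
    [-7,39,0],
    [-8,39,0],
    [-8,39,0],
    [0,0,0],
    [0,0,0]
  ],
  "dr": [
    [0,0,0],
    [0,0,0],
    [0,0,0],
    [0,0,0],
    [0,0,0],
    [0,0,0],
    [0,0,0],
    [0,0,0],
    [0,0,0],
    [0,0,0],
    [0,0,0],
    [0,0,0],
    [0,0,0],
    [0,0,0],
    [0,0,0],
    [0,0,0],
    [0,0,0],
    [0,0,0]
  ],
  "jaw": [-1,-1,-1,-1,-1,0.5,0.5,0.5,0.5,0.5,0.5,0.5,0.3,0.1,0.1,0.1,0.1,0.1]
}}

```text
t: 17.32
tool_pos: [0.4681, 0.2662, 0.1073]
tcp_rot: [-2.215, -2.228, 0.0]
contact_force: [0.5, -0.8, 1.1]
finger_gap: 0.0468
grip_force: 0.0
```

Run:
```python
from ring import *
c,s,im=shot("w11"); p=s["tool_pos"]; print(p,s["contact_force"],s["finger_gap"])
u,o=ring(im,c,(.469,.274,.01),.034,.01); print(u); [print(x) for x in o]
c3,_=pickle.load(open("pics/w3.pkl","rb"))
for x in o: print(tri([ray(c3,135.5,72.1),ray(c,*x[1][:2])]))
# stack check: scene camera, ring-coloured blob at arbor
S=capture("scene"); print(blob(S,281,236,22,150))
```

```text
[0.46810386 0.26622039 0.10727064] [ 0.4841398  -0.81382008  1.06179346] 0.04681181515115769
[259.43375516 190.62529651]
(0.021, array([258.2, 189.2,  26.6,  27.3,  26.6]), array([0.468 , 0.2752, 0.01  ]))
(array([0.4679822 , 0.27426222, 0.0073331 ]), [np.float64(6.38772459996357e-05), np.float64(6.387724599966116e-05)])
(((280.938232421875, 236.02549743652344), (43.657630920410156, 43.90465545654297), 161.98609924316406), 993.5)
```

{"fn": "apply_moves", "kwargs": {
  "xyz": [
    [0,8.5,-20],
    [0,0,-35],
    [0,0,-25],
    [0,0,-9],
    [0,0,-3],
    [0,0,0],
    [0,0,0]
  ],
  "dr": [
    [0,0,0],
    [0,0,0],
    [0,0,0],
    [0,0,0],
    [0,0,0],
    [0,0,0],
    [0,0,0]
  ],
  "jaw": [0.1,0.1,0.1,0.1,0.1,0.1,0.1]
}}

```text
t: 18.0
tool_pos: [0.4698, 0.2725, 0.0168]
tcp_rot: [2.22, 2.223, 0.002]
contact_force: [0.5, 0.4, 1.0]
finger_gap: 0.047
grip_force: 0.0
```

Run:
```python
from ring import *
c,s,im=shot("w12"); p=s["tool_pos"]; print(p,s["contact_force"],s["finger_gap"])
u,o=ring(im,c,(.468,.275,.01),.034,.01); print(u); [print(x) for x in o]
```

```text
[0.46977901 0.27254369 0.01684038] [0.46379936 0.4297874  0.95984951] 0.04702003311513021
[254.99248844 255.58661622]
(0.021, array([254.5, 252.4,  39.6,  39.9,  40.9]), array([0.4678, 0.2769, 0.01  ]))
(0.034, array([255.4, 259.1,  60.8,  65. ,  66.2]), array([0.4682, 0.273 , 0.01  ]))
```

{"fn": "apply_moves", "kwargs": {
  "xyz": [
    [-1.7,2.7,-2.6],
    [0,0,0],
    [0,0,0],
    [0,0,0],
    [0,0,0],
    [0,0,0]
  ],
  "dr": [
    [0,0,0],
    [0,0,0],
    [0,0,0],
    [0,0,0],
    [0,0,0],
    [0,0,0]
  ],
  "jaw": [0.1,0.1,-1,-1,-1,-1]
}}

```text
t: 18.55
tool_pos: [0.4674, 0.2758, 0.0138]
tcp_rot: [-2.219, -2.223, -0.001]
contact_force: [-3.9, -0.3, 15.5]
finger_gap: 0.0307
grip_force: 58.1
```

{"fn": "apply_moves", "kwargs": {
  "xyz": [
    [0,0,3],
    [0,0,10],
    [0,0,30],
    [0,0,40],
    [0,0,8],
    [0,0,0],
    [0,0,0]
  ],
  "dr": [
    [0,0,0],
    [0,0,0],
    [0,0,0],
    [0,0,0],
    [0,0,0],
    [0,0,0],
    [0,0,0]
  ],
  "jaw": [-1,-1,-1,-1,-1,-1,-1]
}}

```text
t: 19.13
tool_pos: [0.4674, 0.2756, 0.1047]
tcp_rot: [2.219, 2.224, 0.002]
contact_force: [-0.3, -0.1, -0.6]
finger_gap: 0.0305
grip_force: 59.5
```

Run:
```python
from ring import *
c,s,im=shot("w13"); p=s["tool_pos"]; print(p,s["contact_force"],s["finger_gap"],R.from_rotvec(s["tcp_rot"]).as_matrix().round(4)[2])
u,o=ring(im,c,(p[0],p[1],p[2]-.004),.034,p[2]-.004); print(u); [print(x,(x[2]-p).round(4)) for x in o]
```

```text
[0.46738819 0.27564591 0.10466718] [-0.29446285 -0.07113249 -0.63567299] 0.030532614207144013 [ 7.e-04  7.e-04 -1.e+00]
[258.40231161 262.72587716]
(0.021, array([257.5, 263.3,  36.8,  42.1,  41.4]), array([0.467 , 0.2753, 0.1007])) [-0.0004 -0.0003 -0.004 ]
```

{"fn": "apply_moves", "kwargs": {
  "xyz": [
    [6.5,-35,0],
    [6.5,-35,0],
    [6.5,-35,0],
    [6.5,-35,0],
    [6.5,-35,0],
    [6.5,-35,0],
    [6.5,-35.5,0],
    [0,0,-6],
    [0,0,0],
    [0,0,0]
  ],
  "dr": [
    [0,0,0],
    [0,0,0],
    [0,0,0],
    [0,0,0],
    [0,0,0],
    [0,0,0],
    [0,0,0],
    [0,0,0],
    [0,0,0],
    [0,0,0]
  ],
  "jaw": [-1,-1,-1,-1,-1,-1,-1,-1,-1,-1]
}}

```text
t: 20.02
tool_pos: [0.5123, 0.0303, 0.0972]
tcp_rot: [-2.218, -2.222, 0.002]
contact_force: [-0.4, 0.3, 0.6]
finger_gap: 0.0303
grip_force: 59.5
```

Run:
```python
from ring import *
c,s,im=shot("w14"); p=s["tool_pos"]; print(p,s["contact_force"],s["finger_gap"],R.from_rotvec(s["tcp_rot"]).as_matrix().round(4)[2])
u,o=ring(im,c,(p[0],p[1],p[2]-.004),.034,p[2]-.004); print(u); [print(x,(x[2]-p).round(4)) for x in o]
```

```text
[0.51232625 0.03033665 0.09719994] [-0.414597    0.30892456  0.5703339 ] 0.030319812863996206 [ 4.0e-04 -1.8e-03 -1.0e+00]
[258.49186184 262.77166383]
(0.021, array([257.5, 263.2,  37. ,  41.9,  41.4]), array([0.5118, 0.0301, 0.0932])) [-0.0005 -0.0002 -0.004 ]
```

{"fn": "apply_moves", "kwargs": {
  "xyz": [
    [0.2,0,-5],
    [0,0,-5],
    [0,0,-2],
    [0,0,-2],
    [0,0,-1],
    [0,0,-1],
    [0,0,-1]
  ],
  "dr": [
    [0,0,0],
    [0,0,0],
    [0,0,0],
    [0,0,0],
    [0,0,0],
    [0,0,0],
    [0,0,0]
  ],
  "jaw": [-1,-1,-1,-1,-1,-1,-1]
}}

```text
t: 20.65
tool_pos: [0.5131, 0.03, 0.0809]
tcp_rot: [-2.219, -2.224, 0.0]
contact_force: [0.4, -0.3, -1.2]
finger_gap: 0.0305
grip_force: 59.5
```

{"fn": "apply_moves", "kwargs": {
  "xyz": [
    [0,0,-1],
    [0,0,-1],
    [0,0,-1],
    [0,0,-1]
  ],
  "dr": [
    [0,0,0],
    [0,0,0],
    [0,0,0],
    [0,0,0]
  ],
  "jaw": [-1,-1,-1,-1]
}}

```text
t: 20.98
tool_pos: [0.5131, 0.03, 0.0769]
tcp_rot: [-2.219, -2.224, -0.0]
contact_force: [0.2, 1.2, 1.5]
finger_gap: 0.0304
grip_force: 59.7
```

{"fn": "apply_moves", "kwargs": {
  "xyz": [
    [0,0,-1],
    [0,0,-1],
    [0,0,-1],
    [0,0,-1]
  ],
  "dr": [
    [0,0,0],
    [0,0,0],
    [0,0,0],
    [0,0,0]
  ],
  "jaw": [-1,-1,-1,-1]
}}

```text
t: 21.32
tool_pos: [0.5131, 0.0301, 0.0729]
tcp_rot: [-2.219, -2.224, -0.0]
contact_force: [-0.2, 0.8, 3.8]
finger_gap: 0.0308
grip_force: 60.0
```

{"fn": "apply_moves", "kwargs": {
  "xyz": [
    [0,0,-2],
    [0,0,-2],
    [0,0,-2],
    [0,0,-2],
    [0,0,-1],
    [0,0,-1]
  ],
  "dr": [
    [0,0,0],
    [0,0,0],
    [0,0,0],
    [0,0,0],
    [0,0,0],
    [0,0,0]
  ],
  "jaw": [-1,-1,-1,-1,-1,-1]
}}

```text
t: 21.82
tool_pos: [0.513, 0.0299, 0.0627]
tcp_rot: [-2.219, -2.224, 0.0]
contact_force: [-0.4, 0.5, -0.0]
finger_gap: 0.0305
grip_force: 59.5
```

{"fn": "apply_moves", "kwargs": {
  "xyz": [
    [0,0,-1],
    [0,0,-1]
  ],
  "dr": [
    [0,0,0],
    [0,0,0]
  ],
  "jaw": [-1,-1]
}}

```text
t: 21.98
tool_pos: [0.513, 0.0298, 0.0608]
tcp_rot: [2.219, 2.223, -0.001]
contact_force: [0.0, -0.1, -0.9]
finger_gap: 0.0303
grip_force: 59.5
```

{"fn": "apply_moves", "kwargs": {
  "xyz": [
    [0,0,-0.5],
    [0,0,-0.5]
  ],
  "dr": [
    [0,0,0],
    [0,0,0]
  ],
  "jaw": [-1,-1]
}}

```text
t: 22.15
tool_pos: [0.513, 0.0298, 0.0599]
tcp_rot: [-2.219, -2.223, 0.0]
contact_force: [-0.7, 0.3, -1.1]
finger_gap: 0.0305
grip_force: 59.5
```

{"fn": "apply_moves", "kwargs": {
  "xyz": [
    [0,0,-0.5],
    [0,0,0]
  ],
  "dr": [
    [0,0,0],
    [0,0,0]
  ],
  "jaw": [-1,-1]
}}

```text
t: 22.32
tool_pos: [0.513, 0.0299, 0.0594]
tcp_rot: [-2.219, -2.224, 0.0]
contact_force: [-1.0, -0.8, -0.7]
finger_gap: 0.0304
grip_force: 59.5
```

{"fn": "apply_moves", "kwargs": {
  "xyz": [
    [0,0,-0.5],
    [0,0,0]
  ],
  "dr": [
    [0,0,0],
    [0,0,0]
  ],
  "jaw": [-1,-1]
}}

```text
t: 22.48
tool_pos: [0.513, 0.0299, 0.0589]
tcp_rot: [-2.219, -2.224, 0.0]
contact_force: [0.0, -0.1, -0.3]
finger_gap: 0.0306
grip_force: 59.5
```

{"fn": "apply_moves", "kwargs": {
  "xyz": [
    [0,0,-0.5],
    [0,0,0]
  ],
  "dr": [
    [0,0,0],
    [0,0,0]
  ],
  "jaw": [-1,-1]
}}

```text
t: 22.65
tool_pos: [0.5131, 0.0299, 0.0585]
tcp_rot: [2.219, 2.224, 0.0]
contact_force: [-0.7, 0.2, 3.3]
finger_gap: 0.0305
grip_force: 60.0
```

{"fn": "apply_moves", "kwargs": {
  "xyz": [
    [0,0,-0.5],
    [0,0,0]
  ],
  "dr": [
    [0,0,0],
    [0,0,0]
  ],
  "jaw": [-1,-1]
}}

```text
t: 22.82
tool_pos: [0.5131, 0.0299, 0.0581]
tcp_rot: [2.219, 2.224, 0.0]
contact_force: [-0.5, -0.4, 8.4]
finger_gap: 0.03
grip_force: 60.4
```

{"fn": "apply_moves", "kwargs": {
  "xyz": [
    [0,0,-0.4],
    [0,0,0],
    [0,0,0]
  ],
  "dr": [
    [0,0,0],
    [0,0,0],
    [0,0,0]
  ],
  "jaw": [-1,-1,-1]
}}

```text
t: 23.07
tool_pos: [0.5131, 0.0299, 0.0579]
tcp_rot: [2.219, 2.223, 0.0]
contact_force: [-1.7, -0.3, 10.1]
finger_gap: 0.0306
grip_force: 60.7
```

{"fn": "apply_moves", "kwargs": {
  "xyz": [
    [0,0,0],
    [0,0,0],
    [0,0,0],
    [0,0,0],
    [0,0,0.5],
    [0,0,0],
    [0,0,0],
    [0,0,0],
    [0,0,25],
    [0,0,35],
    [0,10,30],
    [0,15,10],
    [0,0,0],
    [0,0,0]
  ],
  "dr": [
    [0,0,0],
    [0,0,0],
    [0,0,0],
    [0,0,0],
    [0,0,0],
    [0,0,0],
    [0,0,0],
    [0,0,0],
    [0,0,0],
    [0,0,0],
    [0,0,0],
    [0,0,0],
    [0,0,0],
    [0,0,0]
  ],
  "jaw": [-1,-1,-1,-1,-1,0.5,0.5,0.5,0.5,0.5,0.5,0.5,0.5,0.5]
}}

```text
t: 24.23
tool_pos: [0.5131, 0.0555, 0.1582]
tcp_rot: [2.218, 2.225, 0.001]
contact_force: [0.5, -0.4, -0.8]
finger_gap: 0.0642
grip_force: 0.0
```

Run:
```python
from ring import *
c,s,im=shot("w15"); p=s["tool_pos"]; print(p,s["contact_force"],s["finger_gap"])
g=cv2.GaussianBlur(cv2.cvtColor(im,cv2.COLOR_RGB2GRAY),(3,3),0); e=cv2.Canny(g,40,110)
E=c["extrinsics"]
for n,D,z in(("S",.034,.054),("M",.044,.045),("L",.054,.033)):
    q=E[:3,:3].T@(np.array([.5122,.03,z])-E[:3,3]); print(n,"expect",c["cx"]+c["fx"]*q[0]/-q[2],c["cy"]-c["fy"]*q[1]/-q[2],D*c["fx"]/-q[2])
for x in cv2.findContours(e,cv2.RETR_LIST,cv2.CHAIN_APPROX_NONE)[0]:
    if len(x)>40:
        f=cv2.fitEllipse(x)
        if abs(f[0][0]-260)<25 and 150<f[0][1]<260 and f[1][1]<100: print(np.round([*f[0],*f[1]],1))
```

```text
[0.51307665 0.05553157 0.15823001] [ 0.50605892 -0.38789013 -0.78175794] 0.06417305968347405
S expect 256.8754578335833 225.35679107445316 40.13924968437892
M expect 256.8947439572495 221.01989808503637 50.27753086557305
L expect 256.91861185342856 215.65269659847758 59.17176844584303
[256.9 234.2  15.5  16.8]
[257.  226.3  22.   24.5]
[256.9 228.7  24.9  27.3]
[257.6 226.9  39.6  41.5]
[257.5 221.5  44.4  46.5]
[254.1 196.2  11.9  36.6]
[257.2 217.6  52.   54.6]
[262.1 156.9   9.1  14.8]
```

The fitted ellipses match the expected stack, concentric and at the right sizes. Handing in.

```bash
python3 -c "
from workcell import *
print(finish_job())"
```

```text
the job is handed in; nothing more can be done
None
```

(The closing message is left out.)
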